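# Prop and hold the reel stand

### The job

Seat the blue-topped foot pad flat, square and fully home in the shallow pocket on the base of the reel stand and let go of it; then flip the yellow kickstand up over the top and let it swing all the way down. After that raise the leaning red reel frame until it stands upright with the kickstand's foot pressing on the pad, and finish while still holding it there (the frame falls back if released). Leave the other things on the table where they are.

Things in the scene. Friction and masses are not known exactly. Their poses are not given: they have to be found in the camera images.
- stand: Grey steel base of the reel stand, fixed to the table. Origin on the table below the frame's hinge; +x points from hinge to pocket (roughly away from the robot), y along the hinge, z up. Hinge axis 42 mm above the table, between lugs 54 mm either side, 58 mm high. Plate 6 mm thick, from 65 mm behind (-x) to 145 mm ahead, 130 mm wide, 90 mm around the pocket.
- pocket (a point): Centre of the floor of the rectangular pocket on the base, 95 mm ahead (+x) of the hinge, 6 mm above the table; axes as the stand's. Pocket inside 64 mm (x) by 48 mm (y), steel walls 7 mm high and 6 mm thick, square edges: 2 mm of play on every side of the pad.
- pad: Loose foot pad: aluminium block with a blue top, 60 (its x) by 44 (its y) by 28 mm high, 0.17 kg, lying flat on the table. Origin at the centre of its underside, z up. It goes into the pocket with its x along the pocket's x, either way round; seated, it stands 21 mm proud of the walls, its top 34 mm above the table.
- reel_frame (a joint): Tilt of the red frame about the hinge, rad: 0 upright, +0.6 leaning back on its stop to the stand's -x side (the start), -0.3 tipped too far ahead. About 1 kg, heavy on the -x side: falls back unless held. Some 3 to 6 N at the top bar raises it, 1 to 2 N holds it. With pad seated and kickstand down, the foot meets the pad within 0.03 rad of upright and stops it there.
- top_bar (a point): Middle of the frame's round steel top bar, 16 mm diameter, 104 mm long, along the frame's y; 200 mm from the hinge. It turns with the frame (frame axes; z along the posts). It can be pushed from the -x side or pinched from above with fingers closing along x.
- reel_hub (a point): Steel hub of the wooden reel on the frame's -x side, in frame axes 51 mm behind the posts' plane and 105 mm above the hinge. Reel 100 mm diameter, 42 mm long along the frame's x. The two red posts are 12 mm thick, 84 mm apart, and reach 195 mm above the hinge.
- kickstand (a joint): Angle of the yellow kickstand about its pivot, rad: 0 stowed (pointing up, leaning 0.2 toward the posts), growing as it swings ahead (+x of the stand) over the top and down; 3.46 is its stop, fully down and 0.12 past hanging. No spring: with the frame leaning 0.6 it balances at 0.8; before that it falls back to stowed, beyond it falls by itself (about 2 s) to the stop.
- kickstand_pivot (a point): Axis of the kickstand's pivot, at the end of two 14 mm high red arms: in the frame 105 mm ahead of (+x) and 118 mm above the hinge; axis along y. Frame axes.
- kickstand_foot (a point): Centre of the black rubber foot bar at the kickstand's end, 16 mm diameter, 44 mm long along y, 120 mm from the pivot; the leg is a 10 by 14 mm bar. At the start it is about 280 mm above the table, 70 mm behind (-x of) the stand's origin, with open space between it and the top bar behind it. A fingertip on its -x side, pushing ahead, turns it with under 1 N.
- terminals: Bystander: strip of grey terminal blocks, one green, on a rail, 72 x 46 x 40 mm. Origin under its centre.
- contactor: Bystander: white and black electrical switching block, 56 x 46 x 52 mm. Origin under its centre.
- screw_jar: Bystander: amber jar with red cap, 64 mm diameter, 85 mm high. Origin under its centre.
- screwdriver: Bystander: orange-handled screwdriver, 190 mm long, lying on the table.
- tape: Bystander: yellow ring of tape, 90 mm diameter, 20 mm high, lying flat. Origin under its centre.
- mug: Bystander: blue mug, 80 mm diameter, 90 mm high. Origin under its centre.
Not all that is in view belongs to the job. Of the things like the pad, leave any that is brown, orange or pink; of the rest the larger one is meant.

How it is judged:
By the outcome, as a careful person would: the job done as asked, in the order asked, and still so for the second after the job is handed in, while the arm keeps its last pose, push and grip.
It also fails if it takes over 72 s, if anything falls off the work surface, if the arm or the gripper's body presses on something with over 40 N, if the wrist force passes 120 N, or if a joint passes its speed limit or range.

### The arm

A 6-joint arm with a two-finger parallel gripper is mounted at the origin on the work surface. World frame = base frame: x ahead of the robot, y to its left, z up, the work surface at z = 0. Lengths are in m, angles in rad, forces in N, time in s.
With the tool pointing down it reaches from about 0.35 to 0.975 m from the base axis. Payload 7.1 kg.
Tool frame: the origin (TCP) lies midway between the tips of the shut fingers; the grasp point (between the pads) lies 19 mm behind it; z points along the fingers, x is the direction in which the jaws open and shut, and the axes are right-handed (so a half turn about z gives the same grasp; the last joint's range is limited). The gripper opens to 88 mm and grips with 3 to 60 N. Pads are 20 mm wide; open, the fingers measure 115 mm over their backs; the gripper's body (75 mm by 178 mm) begins 61 mm behind the grasp point.
Start: joints at [-1.234, 0.423, 1.63, -0, 1.089, -0.019], TCP at [0.218, -0.586, 0.223] pointing down, gripper open.
Joint ranges: [-3, 3], [-0.9, 2.11], [0.09, 2.58], [-1.31, 4.45], [0.11, 2.69], [-2.54, 2.54]. Speed limits (rad/s): [2.39, 2.39, 3.01, 3.14, 3.14, 3.14].

### API

Orientations are given as a unit quaternion [x, y, z, w].
In Python, from cell import sensors, snapshot, workorder gives the robot as it stands.
- The arm moves only by the shell command python3 -m crank 'ROWS' [FORCE]. ROWS is JSON, a list of rows, each an object with "grip": the opening, from 0 (shut) to 1 (fully open); "delta_pos": the shift along the world's x, y, z in mm, a list of three; "turn": the turn about the world's z in rad. A call has exactly 5 rows; each row is the pose to reach, as a shift and turn from the pose measured when the call began; what a row does not reach only later rows make up. A row lasts 1/10 s, in which the tool goes at most 50 mm and 8.59 degrees, less where a joint would pass 70% of its speed; a pose out of reach is approached as far as the arm can. A call with a gripper value outside its range is refused whole. The fingers move at their own pace and stop on an object; FORCE is the grip in N (left out, the last holds). Time passes only in rows, so rows that repeat a pose let the fingers close, or fill a call up. It gives the time, the measured TCP pose, the force and the opening at its end, in the units of the state.
- sensors.state(): the state, without advancing time (a new reading comes with each control period).
- snapshot(name): name is "scene" or "top"; returns a dict with "pixels" (480x640x3 uint8, blue, green, red), "intrinsics" (3x3 intrinsics, pixels), "extrinsics" (4x4, takes a point from world to camera coordinates). Camera axes: x right, y down, z forward; pixel columns grow to the right and rows downward; lengths in m; the calibration is good to about 2 mm. A picture is of the moment at which its call begins. There is no depth.
- workorder.hand_in(): hands the job in, once; it reports no verdict.
The state is a dict: "time_s": time; "joint_positions": joint angles; "qd": joint speeds; "joint_efforts": joint torques, N m; "ee_pos": TCP position; "tcp_rot": TCP orientation; "contact_force": force on the tool from outside, world axes, zero at the start; "ft_torque": the same for the moment, N m; "gripper_width": finger opening in m.
Only numpy, scipy, OpenCV 4.12 (cv2) and the standard library are available. Lean on these libraries where they do the work, as an engineer would, in place of code of your own. Each camera call takes 0.05 s, during which the arm holds its last target. There are 200 camera calls.

## Working session

There is one attempt and no reset: what is moved stays moved. The work goes in short steps, Python scripts to look and compute and a shell command to move; the robot and the scene stay as the last step left them, time stands still between calls to the robot, and variables do not carry over. Pictures are saved under pics/ and viewed, about 8 in all and at most 12, crops included, and the job is handed in when it is done.

```bash
mkdir -p pics; ls; cat > h.py <<'E'
import numpy as np, cv2
from cell import sensors, snapshot, workorder
def shot(n,f=None):
    s=snapshot(n); im=np.ascontiguousarray(s["pixels"]); 
    if f: cv2.imwrite("pics/"+f,im)
    return im,np.array(s["intrinsics"]),np.array(s["extrinsics"])
def ray(K,E,u,v):
    R,t=E[:3,:3],E[:3,3]; d=R.T@np.linalg.solve(K,[u,v,1.]); return -R.T@t,d
def onz(K,E,u,v,z):
    o,d=ray(K,E,u,v); return o+d*(z-o[2])/d[2]
def proj(K,E,p):
    c=E[:3,:3]@np.asarray(p,float)+E[:3,3]; q=K@c; return q[:2]/q[2]
def comps(im,lo,hi,amin=60):
    m=cv2.inRange(cv2.cvtColor(im,cv2.COLOR_BGR2HSV),lo,hi)
    cs,_=cv2.findContours(m,cv2.RETR_EXTERNAL,cv2.CHAIN_APPROX_NONE)
    return [c for c in cs if cv2.contourArea(c)>amin]
E
python3 - <<'E'
from h import *
for n in("scene","top"):
    im,K,E=shot(n,n+"0.png"); np.savez(n+"0.npz",im=im,K=K,E=E)
    print(n,K[0,0],-E[:3,:3].T@E[:3,3])
print(sensors.state())
E
```

```text
pics
scene 502.68610007408324 [0.91024201 0.84662798 0.9843107 ]
top 445.18233112654303 [0.25247358 0.08590407 1.38048815]
{'time_s': 0.1, 'joint_positions': array([-1.23392757e+00,  4.23719183e-01,  1.63056988e+00,  4.81802022e-05,
        1.08856395e+00, -1.90030760e-02]), 'qd': array([ 1.18773308e-03,  1.96585899e-05, -7.37762979e-04, -1.03925977e-03,
       -3.43677135e-04, -6.86163344e-04]), 'joint_efforts': array([-5.18617053e-04, -5.45615816e+01, -2.74324501e+01,  6.45029219e-02,
        1.88591075e-02, -4.69458064e-05]), 'ee_pos': array([ 0.21763589, -0.58538789,  0.22202483]), 'tcp_rot': array([ 8.21092626e-01, -5.70794623e-01, -4.98003988e-04, -3.86750061e-04]), 'contact_force': array([ 0.1965231 ,  0.22066472, -0.29375405]), 'ft_torque': array([-0.00235593, -0.00650685,  0.03712124]), 'gripper_width': 0.08763461605726118}
```

View pics/scene0.png

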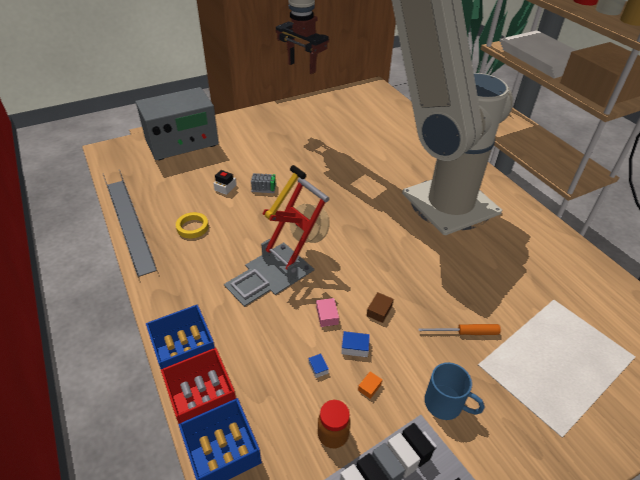

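View pics/top0.png

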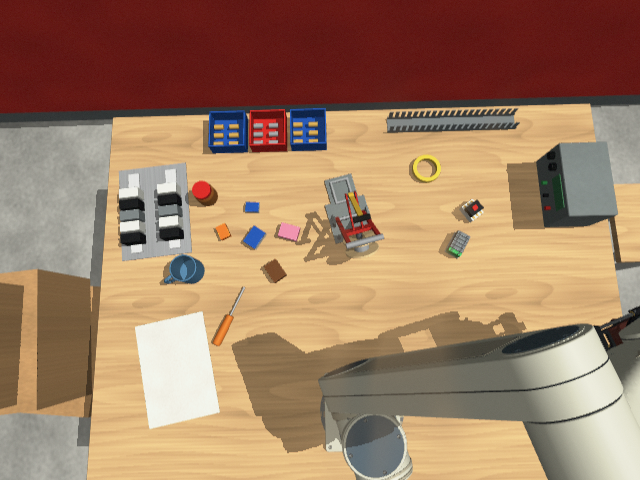

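The top view shows the stand near (350,215) with its pocket up and left at (341,190). The pad-like things are blue at (255,237), small blue at (252,207), pink at (288,231), brown at (275,270) and orange at (223,232). Pink, brown and orange are excluded, so the larger blue one at (255,237) is meant. I'll confirm that in a crop.

```bash
python3 - <<'E'
from h import *
d=np.load("top0.npz"); im,K,E=d["im"],d["K"],d["E"]
s=np.load("scene0.npz")
for nm,D in(("top",d),("scene",s)):
  for c in comps(D["im"],(100,150,80),(125,255,255),60):
    r=cv2.minAreaRect(c); (u,v)=r[0]
    z=.028
    b=np.array([onz(D["K"],D["E"],*p,z)[:2] for p in cv2.boxPoints(r)])
    e=b[1]-b[0],b[2]-b[1]
    print(nm,np.round(r[0]),cv2.contourArea(c),b.mean(0).round(4),[ (round(np.hypot(*x)*1e3),round(np.degrees(np.arctan2(x[1],x[0])),1)) for x in e])
a=cv2.resize(im[160:280,215:395],None,fx=4,fy=4,interpolation=cv2.INTER_CUBIC)
cv2.imwrite("pics/c1.png",a)
a=cv2.resize(s["im"][155:310,215:345],None,fx=4,fy=3.85,interpolation=cv2.INTER_CUBIC)
cv2.imwrite("pics/c2.png",cv2.resize(s["im"][155:305,215:345],None,fx=4,fy=4,interpolation=cv2.INTER_CUBIC))
E
```

```text
top [254. 237.] 219.5 [0.52   0.3162] [(57, np.float64(-34.7)), (42, np.float64(-126.5))]
top [252. 207.] 86.5 [0.6152 0.3239] [(41, np.float64(-91.6)), (26, np.float64(-179.7))]
top [226. 129.] 1259.5 [0.8807 0.4076] [(122, np.float64(-91.8)), (133, np.float64(-179.4))]
top [308. 126.] 1213.5 [0.8829 0.1432] [(115, np.float64(-91.8)), (125, np.float64(178.6))]
scene [219. 444.] 4363.0 [0.8713 0.3968] [(130, np.float64(179.2)), (145, np.float64(90.0))]
scene [318. 363.] 190.0 [0.6245 0.3291] [(28, np.float64(-176.8)), (42, np.float64(86.1))]
scene [356. 341.] 382.0 [0.5218 0.3163] [(44, np.float64(-125.0)), (60, np.float64(145.3))]
scene [179. 335.] 2532.0 [0.8701 0.1226] [(128, np.float64(-177.6)), (136, np.float64(88.9))]
```

View pics/c1.png

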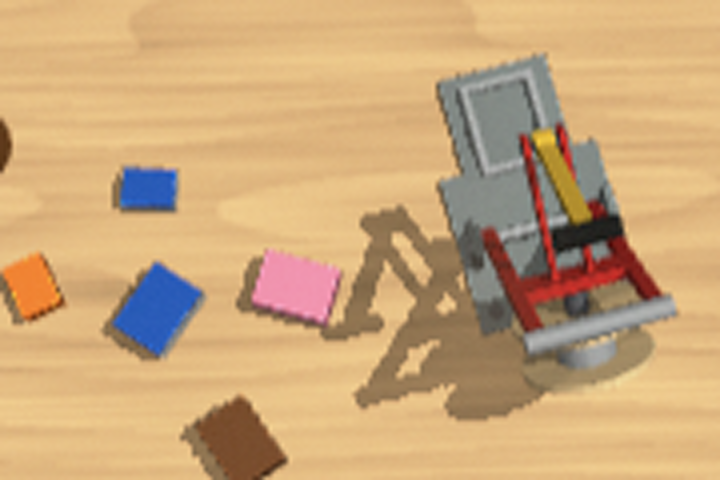

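View pics/c2.png

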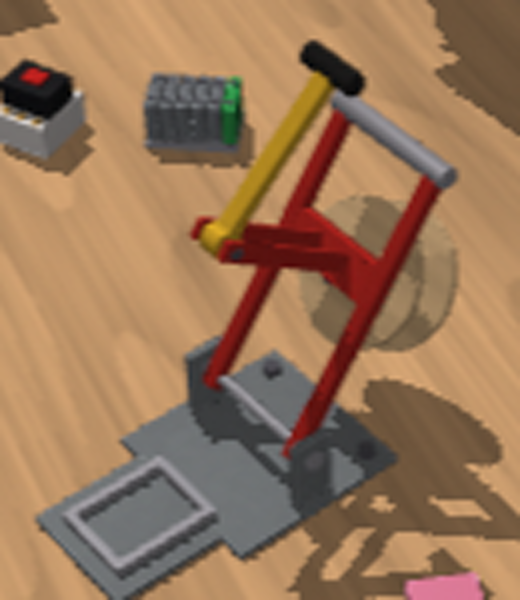

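The crop confirms it: the larger blue block at top px (254,237) is 60x44 mm and the other blue one is only about 41x26 mm. Pocket wall corners can be seen in both views, so I'll use them to get the stand's pose.

```bash
python3 - <<'E'
from h import *
man={"top":(np.array([[457,85],[536,64],[557,158],[480,176]])/4+[215,160]),"scene":np.array([[65,513],[160,457],[216,510],[120,570]])/4+[215,155]}
for n in("top","scene"):
    d=np.load(n+"0.npz"); im,K,E=d["im"],d["K"],d["E"]
    hsv=cv2.cvtColor(im,cv2.COLOR_BGR2HSV)
    c0=man[n].mean(0).astype(int); 
    print(n,"px",hsv[c0[1]-12:c0[1]+13:2,c0[0],2])
    P=np.array([onz(K,E,*p,.013)[:2] for p in man[n]]); print("manual",P.mean(0).round(4))
    for i in range(4):
        e=P[(i+1)%4]-P[i]; print(round(np.hypot(*e)*1e3,1),round(np.degrees(np.arctan2(e[1],e[0])),1))
    roi=np.zeros(im.shape[:2],np.uint8); cv2.fillConvexPoly(roi,((man[n]-c0)*1.12+c0).astype(int),255)
    for th in (125,140,155):
        m=((hsv[...,1]<45)&(hsv[...,2]>th)&(roi>0)).astype(np.uint8)
        v,u=np.nonzero(m)
        Q=np.array([onz(K,E,a,b,.013)[:2] for a,b in zip(u,v)],np.float32)
        if len(Q)<9: continue
        r=cv2.minAreaRect(Q*1000); print(th,len(Q),r)
E
```

```text
top px [151 149 139 138 140 138 139 137 139 137 137 148 136]
manual [0.6667 0.0378]
65.8 -76.1
79.8 -170.0
62.9 102.0
77.6 12.1
125 472 ((668.5850830078125, 39.17070770263672), (89.82052612304688, 75.05950927734375), 13.166219711303711)
140 186 ((669.015625, 37.518592834472656), (88.5679931640625, 73.4790267944336), 14.9802827835083)
155 96 ((671.7982788085938, 39.44844055175781), (81.37708282470703, 58.75364685058594), 13.767147064208984)
scene px [141 147  71 115 118 118 118 118 117 116 147 149  73]
manual [0.6667 0.0399]
73.4 -166.2
59.3 104.3
74.0 14.2
59.9 -76.3
125 217 ((667.4869384765625, 35.94325637817383), (77.75709533691406, 61.57868957519531), 13.840677261352539)
140 160 ((667.875, 36.66270446777344), (74.35497283935547, 60.06187057495117), 13.085881233215332)
155 79 ((668.1134643554688, 36.67176055908203), (71.8130111694336, 57.05731964111328), 14.057111740112305)
```

```bash
python3 -m crank '[{"grip":1,"delta_pos":[0,0,50],"turn":0.14},{"grip":1,"delta_pos":[0,0,100],"turn":0.28},{"grip":1,"delta_pos":[0,20,140],"turn":0.42},{"grip":1,"delta_pos":[15,60,150],"turn":0.56},{"grip":1,"delta_pos":[30,105,150],"turn":0.7}]'
python3 -m crank '[{"grip":1,"delta_pos":[15,45,0],"turn":0.14},{"grip":1,"delta_pos":[30,90,0],"turn":0.28},{"grip":1,"delta_pos":[45,135,0],"turn":0.42},{"grip":1,"delta_pos":[60,180,0],"turn":0.56},{"grip":1,"delta_pos":[75,225,0],"turn":0.7}]'
python3 -m crank '[{"grip":1,"delta_pos":[15,45,0],"turn":0.14},{"grip":1,"delta_pos":[30,90,0],"turn":0.28},{"grip":1,"delta_pos":[45,135,0],"turn":0.42},{"grip":1,"delta_pos":[60,180,0],"turn":0.56},{"grip":1,"delta_pos":[75,225,0],"turn":0.7}]'
```

```text
time_s: 0.6
ee_pos: [0.2479, -0.4807, 0.3741]
tcp_rot: [0.968, -0.253, 0.001, 0.001]
contact_force: [1.7, -0.6, 0.2]
gripper_width: 0.0881
time_s: 1.1
ee_pos: [0.3229, -0.2538, 0.3739]
tcp_rot: [0.995, 0.097, 0.001, 0.001]
contact_force: [0.8, 0.1, 0.9]
gripper_width: 0.0878
time_s: 1.6
ee_pos: [0.3978, -0.0268, 0.374]
tcp_rot: [0.9, 0.435, 0.002, 0.001]
contact_force: [0.9, -0.4, 0.0]
gripper_width: 0.088
```

```bash
python3 -m crank '[{"grip":1,"delta_pos":[15,45,0],"turn":0.06},{"grip":1,"delta_pos":[30,90,0],"turn":0.06},{"grip":1,"delta_pos":[48,135,0],"turn":0.06},{"grip":1,"delta_pos":[64,180,0],"turn":0.06},{"grip":1,"delta_pos":[80,225,0],"turn":0.06}]'
python3 -m crank '[{"grip":1,"delta_pos":[15,45,0],"turn":0},{"grip":1,"delta_pos":[30,90,-10],"turn":0},{"grip":1,"delta_pos":[43,118,-50],"turn":0},{"grip":1,"delta_pos":[43,118,-100],"turn":0},{"grip":1,"delta_pos":[43,118,-150],"turn":0}]'
python3 -m crank '[{"grip":1,"delta_pos":[0,0,-50],"turn":0},{"grip":1,"delta_pos":[0,0,-100],"turn":0},{"grip":1,"delta_pos":[0,0,-120],"turn":0},{"grip":1,"delta_pos":[0,0,-120],"turn":0},{"grip":1,"delta_pos":[0,0,-120],"turn":0}]'
python3 - <<'E'
from h import *
im,K,E=shot("scene"); st=sensors.state(); p=st["ee_pos"]; q=st["tcp_rot"]
print(p,np.degrees(2*np.arctan2(q[1],q[0])),proj(K,E,p))
u,v=proj(K,E,p).astype(int)
cv2.imwrite("pics/g1.png",cv2.resize(im[max(v-170,0):v+80,u-160:u+160],None,fx=2.4,fy=2.4))
im,K,E=shot("top","t1.png")
E
```

```text
time_s: 2.1
ee_pos: [0.4778, 0.2003, 0.3737]
tcp_rot: [0.887, 0.462, 0.001, 0.001]
contact_force: [1.0, -0.4, 0.7]
gripper_width: 0.0882
time_s: 2.6
ee_pos: [0.5208, 0.3194, 0.2222]
tcp_rot: [0.887, 0.463, 0.002, 0.001]
contact_force: [-0.2, 0.4, 0.2]
gripper_width: 0.088
time_s: 3.1
ee_pos: [0.5209, 0.3195, 0.1024]
tcp_rot: [0.887, 0.463, 0.001, 0.001]
contact_force: [-0.2, 0.1, -0.1]
gripper_width: 0.088
[0.52166462 0.31995732 0.10349597] 55.11710949630453 [359.01847305 321.7721588 ]
```

View pics/g1.png

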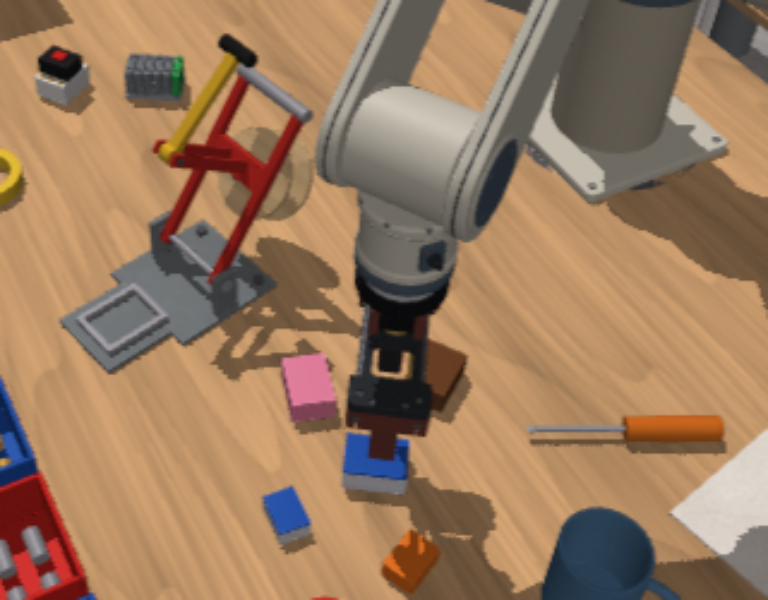

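The arm is above the big blue pad (about (376,460) in the crop) and the jaws straddle its 44 mm width. Nothing is near the fingers, so I'll descend and grip.

```bash
python3 -m crank '[{"grip":1,"delta_pos":[0,-3,-40],"turn":0},{"grip":1,"delta_pos":[0,-3,-75],"turn":0},{"grip":1,"delta_pos":[0,-3,-91],"turn":0},{"grip":1,"delta_pos":[0,-3,-91],"turn":0},{"grip":0.4,"delta_pos":[0,-3,-91],"turn":0}]' 25
python3 -m crank '[{"grip":0.3,"delta_pos":[0,0,0],"turn":0},{"grip":0.3,"delta_pos":[0,0,0],"turn":0},{"grip":0.3,"delta_pos":[0,0,0],"turn":0},{"grip":0.3,"delta_pos":[0,0,0],"turn":0},{"grip":0.3,"delta_pos":[0,0,0],"turn":0}]' 25
```

```text
time_s: 3.7
ee_pos: [0.5229, 0.3178, 0.0145]
tcp_rot: [0.887, 0.463, 0.004, 0.0]
contact_force: [0.5, -0.1, 0.1]
gripper_width: 0.083
time_s: 4.2
ee_pos: [0.5228, 0.3176, 0.0148]
tcp_rot: [0.887, 0.463, 0.004, 0.001]
contact_force: [-0.3, 0.5, 5.3]
gripper_width: 0.0435
```

```bash
python3 -m crank '[{"grip":0.3,"delta_pos":[0,0,45],"turn":0},{"grip":0.3,"delta_pos":[0,0,90],"turn":0},{"grip":0.3,"delta_pos":[10,-20,130],"turn":0.14},{"grip":0.3,"delta_pos":[30,-55,140],"turn":0.28},{"grip":0.3,"delta_pos":[50,-95,140],"turn":0.42}]'
python3 -m crank '[{"grip":0.3,"delta_pos":[20,-40,0],"turn":0.14},{"grip":0.3,"delta_pos":[40,-80,0],"turn":0.28},{"grip":0.3,"delta_pos":[60,-120,0],"turn":0.42},{"grip":0.3,"delta_pos":[80,-160,0],"turn":0.43},{"grip":0.3,"delta_pos":[94,-185,0],"turn":0.43}]'
python3 -m crank '[{"grip":0.3,"delta_pos":[0,0,-40],"turn":0},{"grip":0.3,"delta_pos":[0,0,-60],"turn":0},{"grip":0.3,"delta_pos":[0,0,-70],"turn":0},{"grip":0.3,"delta_pos":[0,0,-70],"turn":0},{"grip":0.3,"delta_pos":[0,0,-70],"turn":0}]'
python3 - <<'E'
from h import *
im,K,E=shot("scene"); st=sensors.state(); p=st["ee_pos"]; q=st["tcp_rot"]
print(p,np.degrees(2*np.arctan2(q[1],q[0])),st["gripper_width"],proj(K,E,p))
u,v=proj(K,E,p).astype(int)
cv2.imwrite("pics/s2.png",im)
cv2.imwrite("pics/g2.png",cv2.resize(im[max(v-150,0):v+70,max(0,u-100):u+140],None,fx=2.7,fy=2.7))
im,K,E=shot("top","t2.png")
E
```

```text
time_s: 4.7
ee_pos: [0.5745, 0.223, 0.1576]
tcp_rot: [0.768, 0.64, 0.006, 0.0]
contact_force: [0.1, 0.2, -1.7]
gripper_width: 0.0439
time_s: 5.2
ee_pos: [0.6692, 0.0349, 0.1571]
tcp_rot: [0.614, 0.789, 0.006, -0.001]
contact_force: [-0.7, 0.5, -2.0]
gripper_width: 0.0437
time_s: 5.7
ee_pos: [0.6696, 0.0353, 0.0878]
tcp_rot: [0.614, 0.789, 0.006, -0.001]
contact_force: [1.3, -0.3, -2.1]
gripper_width: 0.0443
[0.67001321 0.03537145 0.08841293] 104.2445355802368 0.04353518695990078 [245.82757389 261.78137365]
```

View pics/g2.png

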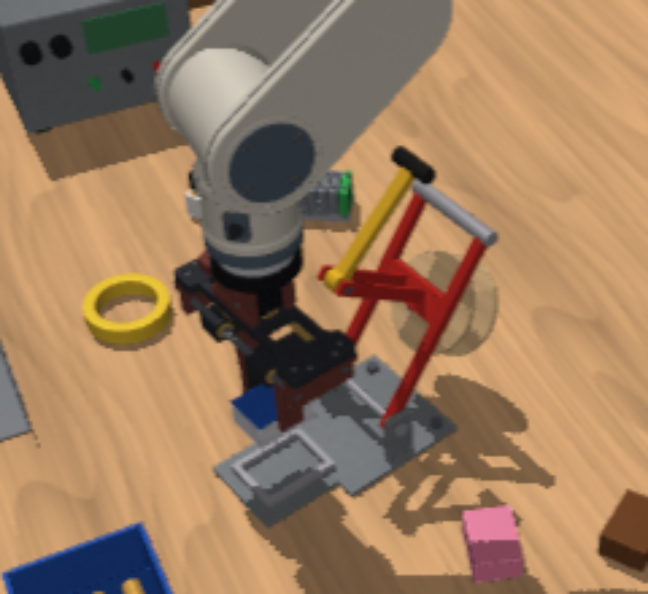

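```bash
python3 -m crank '[{"grip":0.3,"delta_pos":[-1,3,-30],"turn":0},{"grip":0.3,"delta_pos":[-1,3,-50],"turn":0},{"grip":0.3,"delta_pos":[-1,3,-56],"turn":0},{"grip":0.3,"delta_pos":[-1,3,-56],"turn":0},{"grip":0.3,"delta_pos":[-1,3,-56],"turn":0}]'
python3 - <<'E'
from h import *
im,K,E=shot("scene"); st=sensors.state(); p=st["ee_pos"]
print(p,st["gripper_width"])
a=im[225:310,215:325]; b=np.load("scene0.npz")["im"][225:310,215:325]
cv2.imwrite("pics/g3.png",cv2.resize(np.hstack([a,b]),None,fx=3.6,fy=3.6,interpolation=cv2.INTER_CUBIC))
E
```

```text
time_s: 6.3
ee_pos: [0.6701, 0.0384, 0.034]
tcp_rot: [0.614, 0.789, 0.008, 0.001]
contact_force: [0.4, 0.1, -1.9]
gripper_width: 0.044
[0.67025333 0.03841889 0.03417932] 0.04382138248422736
```

View pics/g3.png

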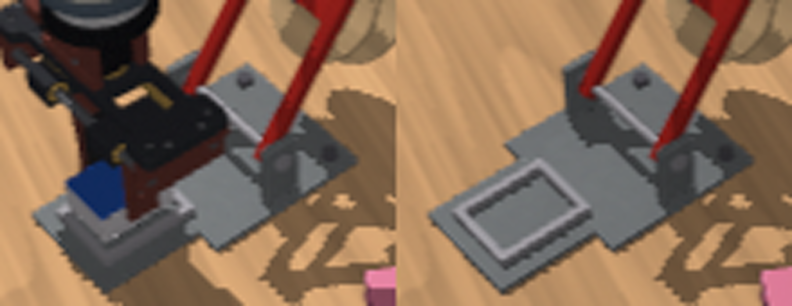

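The pad hovers just above the pocket, with its far blue edge at about (234,276)-(243,286) in full-image pixels. I'll measure that edge against the pocket in the same camera.

```bash
python3 - <<'E'
from h import *
im,K,E=shot("scene"); p=sensors.state()["ee_pos"]
th=np.radians(13.8); X=np.array([np.cos(th),np.sin(th)]); Y=np.array([-X[1],X[0]])
P0=np.array([.6675,.038])
c=max(comps(im[255:300,215:280],(100,150,50),(125,255,255),20),key=cv2.contourArea).reshape(-1,2)+[215,255]
for zt in(.047,.050):
    Q=np.array([onz(K,E,*a,zt)[:2] for a in c])-P0
    L=np.c_[Q@X,Q@Y]*1e3
    print(zt,"x max",np.percentile(L[:,0],[80,90,97]).round(1),"y range",L[:,1].min().round(1),L[:,1].max().round(1))
    f=L[L[:,0]>L[:,0].max()-4]; print(" far edge",np.polyfit(f[:,1],f[:,0],1).round(3),f[:,1].min().round(1),f[:,1].max().round(1))
# pocket wall in scene0, stand coords
d=np.load("scene0.npz"); im,K,E=d["im"],d["K"],d["E"]
g=cv2.cvtColor(im,cv2.COLOR_BGR2GRAY)
def prof(ax):
    s=np.arange(-50,50.1,1); o=[]
    for v in s:
        r=[]
        for w in np.arange(-15,16,3):
            q=P0+((X*v+Y*w) if ax==0 else (X*w+Y*v))/1e3
            r.append(cv2.getRectSubPix(g,(1,1),tuple(map(float,proj(K,E,[*q,.013]))))[0,0])
        o.append(np.mean(r))
    return np.round(o).astype(int)
print(prof(0)); print(prof(1))
E
```

```text
0.047 x max [31.7 31.8 31.9] y range -22.2 21.1
 far edge [-7.000e-03  3.094e+01] -19.2 20.6
0.05 x max [33.  33.1 33.1] y range -19.8 23.3
 far edge [-7.000e-03  3.223e+01] -16.8 22.8
[116 116 116 116 116 116 116 116 117 118 122 129 137 145 150 149 142 129
 112  96  85  82  89  98 105 109 111 112 112 112 112 111 110 109 109 110
 111 112 113 113 113 113 113 112 112 111 112 112 113 114 115 115 114 114
 114 114 113 113 113 114 115 114 114 114 114 113 113 113 113 113 113 113
 113 113 114 115 115 114 115 116 120 128 140 149 155 157 154 141 122 102
  91  94 103 110 114 116 116 116 116 116 117]
[152 152 151 151 151 151 150 149 146 141 135 130 124 121 118 118 118 122
 128 136 145 151 152 147 136 121 104  91  81  74  70  69  71  77  86  97
 106 111 114 115 116 116 116 116 116 116 115 115 115 114 114 114 114 115
 115 115 115 115 114 114 114 114 114 114 114 114 113 113 113 113 115 119
 126 135 144 150 152 149 138 122 105  89  79  73  68  65  65  71  81  92
 102 107 109 110 110 110 109 106  98  86  75]
```

```bash
python3 -m crank '[{"grip":0.3,"delta_pos":[-2,-1.5,0],"turn":0},{"grip":0.3,"delta_pos":[-2,-1.5,-2],"turn":0},{"grip":0.3,"delta_pos":[-2,-1.5,-4],"turn":0},{"grip":0.3,"delta_pos":[-2,-1.5,-6],"turn":0},{"grip":0.3,"delta_pos":[-2,-1.5,-8],"turn":0}]'
python3 -m crank '[{"grip":0.3,"delta_pos":[0,0,-1],"turn":0},{"grip":0.3,"delta_pos":[0,0,-2],"turn":0},{"grip":0.3,"delta_pos":[0,0,-3],"turn":0},{"grip":0.3,"delta_pos":[0,0,-4],"turn":0},{"grip":0.3,"delta_pos":[0,0,-4],"turn":0}]'
```

```text
time_s: 6.9
ee_pos: [0.6682, 0.0369, 0.0259]
tcp_rot: [0.614, 0.789, 0.008, 0.001]
contact_force: [-0.4, 0.1, -1.8]
gripper_width: 0.0437
time_s: 7.4
ee_pos: [0.668, 0.0369, 0.0217]
tcp_rot: [0.614, 0.789, 0.007, 0.001]
contact_force: [-0.5, -0.0, -1.9]
gripper_width: 0.0438
```

```bash
python3 -m crank '[{"grip":0.3,"delta_pos":[0,0,-0.5],"turn":0},{"grip":0.3,"delta_pos":[0,0,-1],"turn":0},{"grip":0.3,"delta_pos":[0,0,-1.5],"turn":0},{"grip":0.3,"delta_pos":[0,0,-2],"turn":0},{"grip":0.3,"delta_pos":[0,0,-2],"turn":0}]'
```

```text
time_s: 7.9
ee_pos: [0.6683, 0.037, 0.0208]
tcp_rot: [0.614, 0.789, 0.008, 0.001]
contact_force: [-3.1, 0.0, 7.1]
gripper_width: 0.0443
```

```bash
python3 -m crank '[{"grip":0.7,"delta_pos":[0,0,0],"turn":0},{"grip":0.7,"delta_pos":[0,0,0],"turn":0},{"grip":0.7,"delta_pos":[0,0,0],"turn":0},{"grip":0.7,"delta_pos":[0,0,0],"turn":0},{"grip":0.7,"delta_pos":[0,0,0],"turn":0}]'
python3 -m crank '[{"grip":0.7,"delta_pos":[0,0,10],"turn":0},{"grip":0.7,"delta_pos":[0,0,40],"turn":0},{"grip":0.7,"delta_pos":[0,0,80],"turn":0},{"grip":0.7,"delta_pos":[10,-20,120],"turn":0},{"grip":0.7,"delta_pos":[10,-60,150],"turn":0}]'
python3 -m crank '[{"grip":0,"delta_pos":[0,-30,40],"turn":0},{"grip":0,"delta_pos":[0,-60,80],"turn":0},{"grip":0,"delta_pos":[0,-100,120],"turn":0},{"grip":0,"delta_pos":[0,-145,140],"turn":0},{"grip":0,"delta_pos":[0,-190,140],"turn":0}]'
python3 - <<'E'
from h import *
im,K,E=shot("scene"); np.savez("s4.npz",im=im,K=K,E=E)
th=np.radians(13.8); X=np.array([np.cos(th),np.sin(th)]); Y=np.array([-X[1],X[0]])
P0=np.array([.6675,.038])-.0004*X-.0012*Y
for c in comps(im[225:310,215:325],(100,150,50),(125,255,255),20):
    c=c.reshape(-1,2)+[215,225]
    for zt in (.034,.041):
        Q=np.array([onz(K,E,*a,zt)[:2] for a in c])-P0
        L=(np.c_[Q@X,Q@Y]*1e3).astype(np.float32); print(zt,len(c),L.min(0),L.max(0),cv2.minAreaRect(L))
a=cv2.resize(im[225:310,205:325],None,fx=4,fy=4,interpolation=cv2.INTER_CUBIC); cv2.imwrite("pics/g4.png",a)
E
```

```text
time_s: 8.4
ee_pos: [0.6683, 0.0369, 0.0206]
tcp_rot: [0.614, 0.789, 0.008, 0.001]
contact_force: [-0.3, -0.6, 0.7]
gripper_width: 0.0615
time_s: 8.9
ee_pos: [0.6801, -0.0216, 0.1744]
tcp_rot: [0.613, 0.79, 0.009, 0.002]
contact_force: [0.9, -0.7, 0.6]
gripper_width: 0.0612
time_s: 9.4
ee_pos: [0.6815, -0.211, 0.32]
tcp_rot: [0.612, 0.791, 0.01, 0.006]
contact_force: [0.4, -0.2, -0.0]
gripper_width: 0.0254
0.034 57 [-26.922268 -20.69888 ] [30.493769 23.548199] ((1.6918697357177734, 1.4234371185302734), (57.37374496459961, 43.92449951171875), 0.5329346060752869)
0.041 57 [-23.563793 -15.17965 ] [33.429317 28.741503] ((4.839580535888672, 6.779718399047852), (56.951133728027344, 43.600955963134766), 0.5329332947731018)
```

View pics/g4.png

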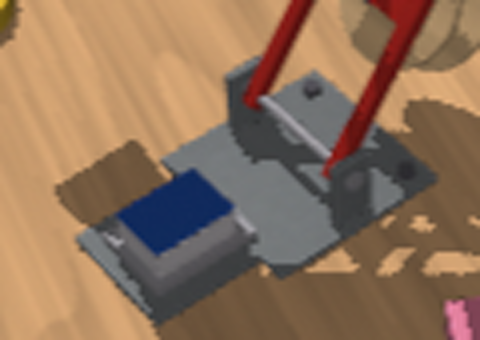

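The pad is seated: its top measures 57x44 mm, square to 0.5° and within the 2 mm play, and the contact height agrees. Next I'll check the predicted foot and bar positions against the image.

```bash
cat >> h.py <<'E'
th=np.radians(13.8); X=np.array([np.cos(th),np.sin(th),0]); Y=np.array([-X[1],X[0],0]); O=np.array([.576,.0143,0])
def loc(x,y,z): return O+X*x/1e3+Y*y/1e3+np.array([0,0,z/1e3])
def fr(x,y,z,t): # frame axes mm -> world, lean t
    c,s=np.cos(t),np.sin(t); return loc(x*c-z*s,y,42+z*c+x*s)
def kick(a,t,r=120): # foot
    b=a-.2; return fr(105+r*np.sin(b),0,118+r*np.cos(b),t)
E
python3 - <<'E'
from h import *
for n in("scene","top"):
    d=np.load(n+"0.npz"); K,E=d["K"],d["E"]
    print(n,"foot",proj(K,E,kick(0,.6)).round(1),"bar ends",proj(K,E,fr(0,52,200,.6)).round(1),proj(K,E,fr(0,-52,200,.6)).round(1),"pivot",proj(K,E,fr(105,0,118,.6)).round(1))
    c=comps(d["im"],(0,0,0),(180,255,40),20)
    print([cv2.minAreaRect(x)[0] for x in c if np.linalg.norm(np.array(cv2.minAreaRect(x)[0])-proj(K,E,kick(0,.6)))<25])
print(kick(0,.6),loc(-100,0,272),loc(32,0,272))
E
python3 -m crank '[{"grip":0,"delta_pos":[-40,20,30],"turn":0},{"grip":0,"delta_pos":[-80,40,60],"turn":0},{"grip":0,"delta_pos":[-120,60,80],"turn":0},{"grip":0,"delta_pos":[-150,90,80],"turn":0},{"grip":0,"delta_pos":[-180,125,80],"turn":0}]'
```

```text
scene foot [297.4 171.8] bar ends [326.5 199.5] [298.9 179.1] pivot [269.3 214.7]
[(297.7576904296875, 171.81153869628906)]
top foot [362.  217.4] bar ends [346.2 245.5] [383.6 235.3] pivot [351.2 195.1]
[(361.0377197265625, 218.132080078125)]
[ 0.51185629 -0.00145521  0.28228187] [ 0.47888657 -0.00955335  0.272     ] [0.6070763  0.02193307 0.272     ]
time_s: 9.95
ee_pos: [0.4985, -0.0935, 0.3999]
tcp_rot: [0.615, 0.789, 0.009, 0.007]
contact_force: [0.7, 0.9, 0.4]
gripper_width: 0.0006
```

The model matches both images to about 1 px. I'll go behind the foot and push.

```bash
python3 -m crank '[{"grip":0,"delta_pos":[-15,45,0],"turn":0},{"grip":0,"delta_pos":[-22,84,0],"turn":0},{"grip":0,"delta_pos":[-22,84,-45],"turn":0},{"grip":0,"delta_pos":[-22,84,-90],"turn":0},{"grip":0,"delta_pos":[-22,84,-128],"turn":0}]'
python3 -m crank '[{"grip":0,"delta_pos":[10,2.5,0],"turn":0},{"grip":0,"delta_pos":[20,5,0],"turn":0},{"grip":0,"delta_pos":[30,7.5,0],"turn":0},{"grip":0,"delta_pos":[40,10,0],"turn":0},{"grip":0,"delta_pos":[50,12.5,0],"turn":0}]'
```

```text
time_s: 10.45
ee_pos: [0.4756, -0.0088, 0.2708]
tcp_rot: [0.614, 0.789, 0.009, 0.008]
contact_force: [1.0, 0.4, 0.2]
gripper_width: 0.0003
time_s: 10.95
ee_pos: [0.5276, 0.0039, 0.2723]
tcp_rot: [0.614, 0.789, 0.01, 0.009]
contact_force: [-0.6, -1.0, 0.1]
gripper_width: 0.0007
```

```bash
python3 -m crank '[{"grip":0,"delta_pos":[15,3.5,0],"turn":0},{"grip":0,"delta_pos":[30,7,0],"turn":0},{"grip":0,"delta_pos":[45,11,0],"turn":0},{"grip":0,"delta_pos":[60,14.5,0],"turn":0},{"grip":0,"delta_pos":[75,18,0],"turn":0}]'
python3 -m crank '[{"grip":0,"delta_pos":[8,2,0],"turn":0},{"grip":0,"delta_pos":[16,4,0],"turn":0},{"grip":0,"delta_pos":[16,4,0],"turn":0},{"grip":0,"delta_pos":[16,4,0],"turn":0},{"grip":0,"delta_pos":[16,4,0],"turn":0}]'
python3 - <<'E'
from h import *
im,K,E=shot("scene","s5.png"); np.savez("s5.npz",im=im,K=K,E=E)
cv2.imwrite("pics/g5.png",cv2.resize(im[60:310,180:400],None,fx=2.4,fy=2.4))
E
```

```text
time_s: 11.45
ee_pos: [0.6042, 0.0223, 0.273]
tcp_rot: [0.614, 0.789, 0.01, 0.009]
contact_force: [-0.3, 0.4, 0.0]
gripper_width: 0.0006
time_s: 11.95
ee_pos: [0.6198, 0.0262, 0.273]
tcp_rot: [0.614, 0.789, 0.01, 0.009]
contact_force: [0.1, 0.0, 0.2]
gripper_width: -0.0001
```

View pics/g5.png

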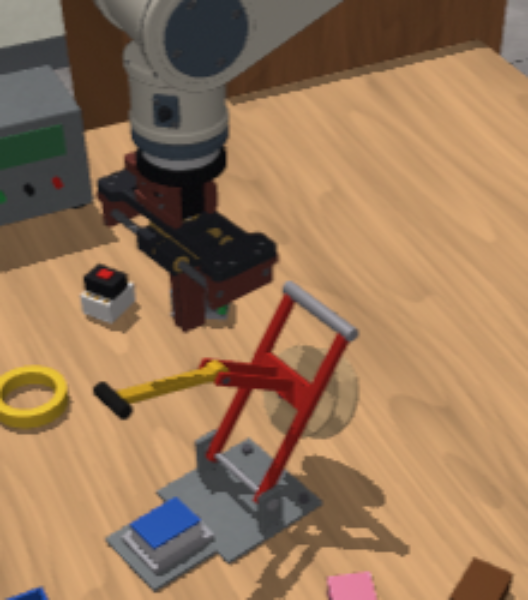

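The kickstand has gone over the top; its foot is at about (112,398) in the crop and still falling. I'll go behind the top bar while it finishes.

```bash
python3 -m crank '[{"grip":0,"delta_pos":[-40,-10,10],"turn":0},{"grip":0,"delta_pos":[-80,-20,10],"turn":0},{"grip":0,"delta_pos":[-120,-30,10],"turn":0},{"grip":0,"delta_pos":[-160,-40,10],"turn":0},{"grip":0,"delta_pos":[-185,-46,10],"turn":0}]'
python3 -m crank '[{"grip":0,"delta_pos":[0,0,0],"turn":0},{"grip":0,"delta_pos":[0,0,-20],"turn":0},{"grip":0,"delta_pos":[0,0,-50],"turn":0},{"grip":0,"delta_pos":[0,0,-75],"turn":0},{"grip":0,"delta_pos":[0,0,-86],"turn":0}]'
python3 -m crank '[{"grip":0,"delta_pos":[0,0,0],"turn":0},{"grip":0,"delta_pos":[0,0,0],"turn":0},{"grip":0,"delta_pos":[0,0,0],"turn":0},{"grip":0,"delta_pos":[0,0,0],"turn":0},{"grip":0,"delta_pos":[0,0,0],"turn":0}]'
python3 -m crank '[{"grip":0,"delta_pos":[0,0,0],"turn":0},{"grip":0,"delta_pos":[0,0,0],"turn":0},{"grip":0,"delta_pos":[0,0,0],"turn":0},{"grip":0,"delta_pos":[0,0,0],"turn":0},{"grip":0,"delta_pos":[0,0,0],"turn":0}]'
python3 - <<'E'
from h import *
im,K,E=shot("scene","s6.png"); np.savez("s6.npz",im=im,K=K,E=E)
print(proj(K,E,kick(3.46,.6)))
cv2.imwrite("pics/g6.png",cv2.resize(im[60:310,180:400],None,fx=2.4,fy=2.4))
E
```

```text
time_s: 12.5
ee_pos: [0.4316, -0.0202, 0.2829]
tcp_rot: [0.614, 0.789, 0.01, 0.009]
contact_force: [-0.6, -0.2, 0.4]
gripper_width: 0.0008
time_s: 13.0
ee_pos: [0.4314, -0.0201, 0.1952]
tcp_rot: [0.614, 0.789, 0.009, 0.008]
contact_force: [-0.2, 1.1, 0.0]
gripper_width: 0.0005
time_s: 13.5
ee_pos: [0.4319, -0.0201, 0.1959]
tcp_rot: [0.614, 0.789, 0.01, 0.009]
contact_force: [-0.3, 0.1, -0.2]
gripper_width: 0.0004
time_s: 14.0
ee_pos: [0.4319, -0.0201, 0.1959]
tcp_rot: [0.614, 0.789, 0.01, 0.009]
contact_force: [0.3, -0.2, -0.1]
gripper_width: 0.0003
[253.16788829 257.11189062]
```

View pics/g6.png

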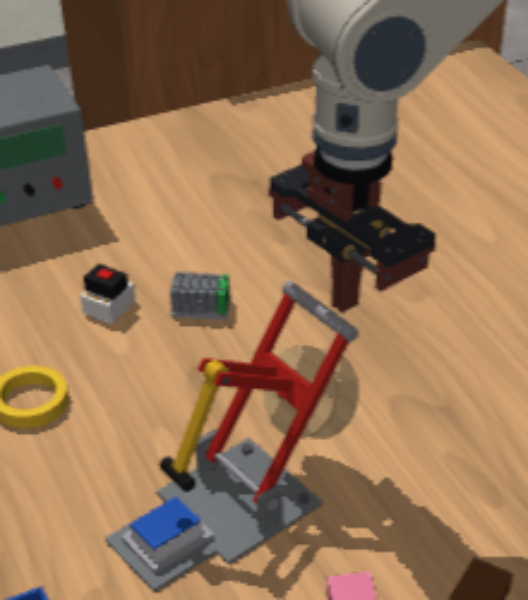

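The kickstand rests at its stop, with the foot at image (254,257) against a predicted (253,257). Now I'll raise the frame by pushing the top bar.

```bash
python3 -m crank '[{"grip":0,"delta_pos":[9.7,2.4,0],"turn":0},{"grip":0,"delta_pos":[19,4.8,0],"turn":0},{"grip":0,"delta_pos":[27,6.7,1],"turn":0},{"grip":0,"delta_pos":[36,8.8,3],"turn":0},{"grip":0,"delta_pos":[45,11,6],"turn":0}]'
python3 -m crank '[{"grip":0,"delta_pos":[9.7,2.4,2],"turn":0},{"grip":0,"delta_pos":[19,4.8,5],"turn":0},{"grip":0,"delta_pos":[29,7.2,7],"turn":0},{"grip":0,"delta_pos":[39,9.6,10],"turn":0},{"grip":0,"delta_pos":[48,12,12],"turn":0}]'
python3 - <<'E'
from h import *
p=sensors.state()["ee_pos"]; print(p,((p-O)@X)*1e3,((p-O)@Y)*1e3)
E
```

```text
time_s: 14.55
ee_pos: [0.4763, -0.009, 0.2015]
tcp_rot: [0.614, 0.789, 0.009, 0.007]
contact_force: [-6.0, -1.2, 3.6]
gripper_width: 0.0005
time_s: 15.05
ee_pos: [0.5254, 0.0033, 0.2136]
tcp_rot: [0.614, 0.789, 0.009, 0.007]
contact_force: [-0.9, -1.1, 1.3]
gripper_width: 0.0006
[0.52535774 0.00327238 0.21362437] -51.810895424402396 1.370572820807365
```

```bash
python3 -m crank '[{"grip":0,"delta_pos":[6,1.5,2],"turn":0},{"grip":0,"delta_pos":[12,3,3],"turn":0},{"grip":0,"delta_pos":[17,4.2,4],"turn":0},{"grip":0,"delta_pos":[21,5.2,5],"turn":0},{"grip":0,"delta_pos":[24,6,5],"turn":0}]'
python3 -m crank '[{"grip":0,"delta_pos":[1,0.25,0],"turn":0},{"grip":0,"delta_pos":[2,0.5,0],"turn":0},{"grip":0,"delta_pos":[3,0.75,0],"turn":0},{"grip":0,"delta_pos":[4,1,0],"turn":0},{"grip":0,"delta_pos":[4,1,0],"turn":0}]'
```

```text
time_s: 15.55
ee_pos: [0.5498, 0.0093, 0.2188]
tcp_rot: [0.614, 0.789, 0.009, 0.008]
contact_force: [-1.9, -0.7, 0.5]
gripper_width: 0.0005
time_s: 16.05
ee_pos: [0.554, 0.0104, 0.2189]
tcp_rot: [0.614, 0.789, 0.009, 0.008]
contact_force: [-1.9, -0.6, 1.5]
gripper_width: 0.0003
```

Local x is now about -22 mm, so roughly 4 mm is left to upright. I'll advance gently until the force rises.

```bash
python3 -m crank '[{"grip":0,"delta_pos":[0.5,0.12,0],"turn":0},{"grip":0,"delta_pos":[1,0.25,0],"turn":0},{"grip":0,"delta_pos":[1.5,0.4,0],"turn":0},{"grip":0,"delta_pos":[2,0.5,0],"turn":0},{"grip":0,"delta_pos":[2,0.5,0],"turn":0}]'
python3 -m crank '[{"grip":0,"delta_pos":[0.5,0.12,0],"turn":0},{"grip":0,"delta_pos":[1,0.25,0],"turn":0},{"grip":0,"delta_pos":[1.5,0.4,0],"turn":0},{"grip":0,"delta_pos":[2,0.5,0],"turn":0},{"grip":0,"delta_pos":[2,0.5,0],"turn":0}]'
```

```text
time_s: 16.55
ee_pos: [0.5549, 0.0106, 0.2189]
tcp_rot: [0.614, 0.789, 0.008, 0.007]
contact_force: [-6.3, -1.8, 5.9]
gripper_width: 0.0003
time_s: 17.05
ee_pos: [0.5551, 0.0107, 0.2188]
tcp_rot: [0.614, 0.789, 0.007, 0.006]
contact_force: [-8.9, -2.3, 7.5]
gripper_width: 0.0003
```

```bash
python3 - <<'E'
from h import *
im,K,E=shot("scene","s7.png")
for t in(0,.02,.05): print(t,"bar end",proj(K,E,fr(0,52,200,t)).round(1),"pivot",proj(K,E,fr(105,0,118,t)).round(1),"foot",proj(K,E,kick(3.46,t)).round(1))
cv2.imwrite("pics/g7.png",cv2.resize(im[120:310,200:370],None,fx=3.1,fy=3.1,interpolation=cv2.INTER_CUBIC))
print(sensors.state()["contact_force"])
E
```

```text
0 bar end [289.5 208.3] pivot [240.7 242.9] foot [249.6 274.2]
0.02 bar end [290.9 207.6] pivot [241.5 241.8] foot [249.6 273.7]
0.05 bar end [293.  206.5] pivot [242.7 240.2] foot [249.5 273. ]
[-9.59619876 -2.3234232   7.11686135]
```

View pics/g7.png

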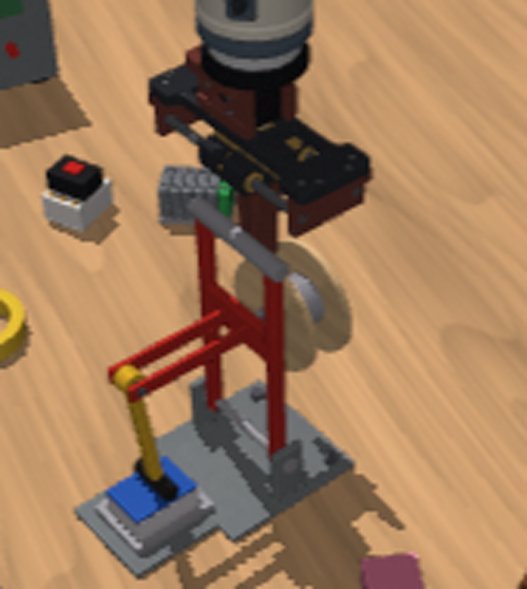

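The frame is upright: the bar end is at about (290.6,207), which gives a lean of 0.01–0.02. The foot is on the blue pad at about (250,274), with a steady push of roughly 9 N. I'm handing in.

```bash
python3 -c "
from cell import workorder,sensors
print(workorder.hand_in()); print(sensors.state()['contact_force'])"
```

```text
the job is handed in; nothing more can be done
None
the job is handed in; nothing more can be done
```

The job is done and handed in at about 17 s of the 72 s allowed; the hand-in gave no verdict.

- **Pad:** I seated the larger blue pad in the pocket and let go. It touched bottom at the expected height, square to about 0.5°. The camera put it 1.4–1.7 mm off the pocket centre, within the 2 mm play.
- **Kickstand:** I pushed it over the top with the closed fingers. It fell to its stop, and its foot appeared within 1 px of where I predicted.
- **Frame:** I raised it by the top bar until the foot stopped on the pad, then finished still pushing with about 10 N. The last picture showed it upright, leaning about 0.015 rad, with the foot on the pad.

No check failed or disagreed. The one thing I could not read was the force after hand-in, because the robot no longer answered. I did not touch the other things on the table, though I did no final check of each one's position.

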